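# Tilt the bench unit back and load it on a lifting shovel

### The job

Get the heavy grey unit onto the flat blade of the lifting shovel without lifting it off the desk: take the bar on its top, tilt it back on its rear edge and leave it leaning by itself on the blue rest. Fetch the shovel by its orange grip, lay it flat in front of the unit, slide the blade straight in under the raised front, well over half the unit's depth, and let go. Then take the bar again and lower the unit gently until it stands on the blade by itself in front of the rest, ready to be drawn away, without disturbing the mug or the jar.

Things in the scene. Friction and masses are not known exactly. Their poses are not given: they have to be found in the camera images.
- rest: Blue leaning rest fixed to the desk, 120 mm wide. Origin: on the desk, middle of the foot line of its sloping face; y runs along that line, -x points along the desk to the side where the unit stands. The face leans 35 deg from vertical toward +x (top edge 63 mm behind, 90 above the line); a unit lying flat on it is tilted 0.61 rad and stays there by itself (it balances at about 0.44 rad).
- unit_bar (a point): Middle of the grey unit's round carrying bar: dark, 12 mm diameter, along the unit's y, 76 mm free between two brackets, 40 mm above the unit's top and 170 mm above its underside, midway between front and rear. The rear bottom edge is thus 35 mm toward the unit's +x and 170 mm below. z is the unit's up. Pinched along the unit's x, the unit turns easily about the bar.
- unit_base (a point): Centre of the unit's underside (axes as unit_bar). The unit is 70 mm deep (x), 100 wide (y), 130 high, 0.4 to 0.85 kg; its front with a green display and knobs faces its -x, away from the rest. It starts upright, its back to the rest, rear edge 5 to 15 mm in front of the foot line, turned up to 0.06 rad to it.
- shovel_grip (a point): Middle of the lifting shovel's orange upright grip, 38 mm above the shovel's underside: a flat plate 14 mm thick (shovel's x), 64 wide (y), its top 56 mm above the underside. x points along the blade to the toe, z up. The shovel weighs 0.4 kg, its centre of mass about 10 mm from the grip toward the toe.
- shovel_toe (a point): Middle of the toe (leading edge) of the shovel's flat steel blade, 145 mm from the grip along the shovel's +x, 2 mm above the underside. The blade is 4 mm thick, 70 wide and 175 long (30 mm of it behind the grip). It lies flat on the desk, beyond a keyboard 24 mm high; the lane in front of the rest, between keyboard and desk edge, is only 140 mm wide, so enter along the rest's x.
- mug: White mug 95 mm high with a handle, a bystander; origin at the centre of its underside.
- jar: Amber jar with a green cap, 70 mm diameter, 67 mm high, a bystander; origin at the centre of its underside.

How it is judged (in metres and radians):
On the way, in this order (a step that is already met when the one before it is completed fails the run):
1. the unit leans back on the rest by itself, tilted at least 0.5 rad, not held (angle between unit_bar's own z axis and vertical above 0.5 rad and x of unit_bar in the frame of rest above 0.04 m and contact force between the fingers and unit below 0.3 N and angular speed of unit below 0.1 rad/s), for 0.2 s.
2. with the unit leaning unheld, the shovel lies flat with its toe under the unit, within 45 mm of the foot of the rest (angle between unit_bar's own z axis and vertical above 0.5 rad and x of unit_bar in the frame of rest above 0.04 m and contact force between the fingers and unit below 0.3 N and x of shovel_toe in the frame of rest above -0.045 m and y of shovel_toe in the frame of rest between -0.035 and 0.035 m and height (world z) of shovel_toe below 0.01 m and angle between shovel_grip's own z axis and vertical below 0.06 rad and contact force between the fingers and shovel below 0.3 N), for 0.2 s.
At the end, for the whole second after the job is handed in: The unit stands upright (within 0.09 rad) on the shovel's flat blade, still in front of the rest (centre of its underside within 100 mm of the foot line), that centre at least 5 mm and at most 75 mm inside the toe and within 35 mm of the blade's midline; both are at rest and released (angle between unit_bar's own z axis and vertical below 0.09 rad and x of unit_base in the frame of shovel_toe between -0.075 and -0.005 m and y of unit_base in the frame of shovel_toe between -0.035 and 0.035 m and contact force between unit and shovel above 1.5 N and contact force between the fingers and unit below 0.3 N and x of unit_base in the frame of rest above -0.1 m and linear speed of each of unit, shovel below 0.02 m/s and angular speed of unit below 0.1 rad/s and angle between shovel_grip's own z axis and vertical below 0.08 rad and contact force between the fingers and shovel below 0.3 N); the robot touches nothing.
It fails at once if the unit falls, is dropped or thrown over (turns faster than 2.5 rad/s) (angular speed of unit above 2.5 rad/s).
It fails at once if the unit is lifted off the desk instead of tilted (height (world z) of unit_bar above 0.205 m).
It fails at once if the mug is disturbed (moved 20 mm) (distance of mug from where it was at the start of the episode above 0.02 m).
It fails at once if the jar is disturbed (moved 20 mm) (distance of jar from where it was at the start of the episode above 0.02 m).
It also fails if it takes over 54 s, if anything falls off the work surface, if the arm or the gripper's body presses on something with over 40 N, if the wrist force passes 120 N, or if a joint passes its speed limit or range.

### The arm

A 6-joint arm with a two-finger parallel gripper is mounted at the origin on a cart in front of the work surface, level with it; the furniture and walls round the work are solid. World frame = base frame: x ahead of the robot, y to its left, z up, the work surface at z = 0. Lengths are in mm, angles in degrees, forces in N, time in s.
With the tool pointing down it reaches from about 300 to 850 mm from the base axis. Payload 4.2 kg.
Tool frame: the origin (TCP) lies between the finger pads; the fingertips stand 14 mm ahead of it and the grasp point (between the pads) lies 5 mm behind it (env.finger_overhang is the distance from the TCP to the fingertips, in mm); z points along the fingers, y is the line along which they close (so a half turn about z gives the same grasp; the last joint's range is limited). The gripper opens to 91 mm and grips with 3 to 60 N. Pads are 32 mm wide; open, the fingers measure 118 mm over their backs; the gripper's body (76 mm by 178 mm) begins 60 mm behind the grasp point.
Start: joints at [-70.474, 18.312, 89.639, -0, 72.044, -1.146], TCP at [202.992, -537.993, 227.976] pointing down, gripper open.
Joint ranges: [-177.97, 177.97], [-48.28, 115.42], [12.27, 149.76], [-77.06, 257.06], [2.81, 150.46], [-146.56, 146.56]. Speed limits (degrees/s): [147.25, 147.25, 180, 180, 180, 180].

### API

Orientations are given as [roll, pitch, yaw] about the fixed x, y, z axes, in that order (R = Rz(yaw) Ry(pitch) Rx(roll)).
In Python, from workcell import status, cams, env, finder gives the robot as it stands.
- The arm moves only by the tool apply_moves, never from a script. Its argument "increments" is a list of rows, each a list of 7 numbers: the opening, from -1 (shut) to 1 (fully open), then the shift along the world's x, y, z in m, then the turn, a rotation vector about the world's x, y, z in degrees. In form: [[gripper, x, y, z, ax, ay, az], ...]. A call has 1 to 5 rows; each row shifts and turns the commanded pose from where the row before left it; what a row does not reach is not made up. A row lasts 1/12 s, in which the tool goes at most 41.7 mm and 7.16 degrees, less where a joint would pass 70% of its speed; a pose out of reach is approached as far as the arm can. A call with a gripper value outside its range is refused whole. The fingers move at their own pace and stop on an object; "newtons" is the grip in N (left out, the last holds). Time passes only in rows, so rows that do not move let the fingers close. It gives the time, the measured TCP pose, the force, the opening and the grip force at its end, in the units of the state.
- status.state(): the state, without advancing time (a new reading comes with each control period).
- cams.grab_frame(name): name is "scene" or "top"; returns a dict with "color" (400x640x3 uint8, red, green, blue), "intrinsics" (3x3 intrinsics, pixels), "R" (3x3) and "t" (3): a world point X has camera coordinates R X + t. Camera axes: x right, y down, z forward; pixel columns grow to the right and rows downward; lengths in mm; the calibration is good to about 2 mm. A picture is of the moment at which its call begins. There is no depth.
- env.job_done(): hands the job in; it is judged then, once.
Trained networks look in the newest picture that a camera, given by its name, has taken for a name from the list of things; names that differ only in an ending like _2 or _b are one class to them, and where a whole thing is asked for, a point or a joint stands for the part that bears it (a point fixed in the world has none). Each returns a list of dicts, best first, with "score" (0 to 1); they miss things now and then, are a little off and sometimes report something else, mostly with a low value. They report only what shows in the picture. A call takes as long as a camera call.
- finder.boxes_of(query, camera): "rect" ([left, top, width, height] in pixels, round what is visible of it).
- finder.trace(query, camera): "pixels" (400x640 bool, what is visible of it) and "rect" ([left, top, width, height] in pixels, round what is visible of it).
The state is a dict: "time_s": time; "qpos": joint angles; "qvel": joint speeds; "effort": joint torques, N m; "ee_pos": TCP position; "ee_rot": TCP orientation; "force": force on the tool from outside, world axes, zero at the start; "torque": the same for the moment, N m; "gripper_width": finger opening in mm; "gripper_force": force on a finger pad.
Only numpy, scipy, OpenCV 4.12 (cv2) and the standard library are available. Lean on these libraries where they do the work, as an engineer would, in place of code of your own. Each camera call takes 0.05 s, during which the arm holds its last target. There are 200 camera calls.

## Working session

There is one attempt and no reset: what is moved stays moved. The work goes in short steps, Python scripts to look and compute and a tool call to move; the robot and the scene stay as the last step left them, time stands still between calls to the robot, and variables do not carry over. Pictures are saved under pics/ and viewed, at most 10 in all, crops included, and the job is handed in when it is done.

Besides the shell and the picture viewer there is one more tool, called as a command line: name --pt "numbers of a row" for each row, then --argument value for the rest. apply_moves: Moves the arm, as the interface text tells. Its arguments: {"type":"object","properties":{"increments":{"type":"array","items":{"type":"array","items":{"type":"number"}}},"newtons":{"type":"number"}},"required":["increments"]}

```bash
mkdir -p pics; cat > h.py <<'E'
import numpy as np, cv2
from workcell import status, cams, env, finder
def grab(n, save=None):
    f=cams.grab_frame(n)
    if save: cv2.imwrite('pics/'+save+'.png', f['color'][:,:,::-1])
    return f
def proj(f,X):
    c=(np.asarray(f['R'])@np.atleast_2d(X).T).T+np.asarray(f['t'])
    p=(np.asarray(f['intrinsics'])@c.T).T
    return p[:,:2]/p[:,2:]
def ray(f,uv,z):
    R=np.asarray(f['R']);C=-R.T@np.asarray(f['t'])
    d=R.T@np.linalg.inv(f['intrinsics'])@np.array([uv[0],uv[1],1.])
    return C+d*(z-C[2])/d[2]
E
python3 - <<'E'
from h import *
for n in ['scene','top']:
    f=grab(n,n+'0')
    R=np.array(f['R']);print(n,'cam',(-R.T@f['t']).round(0),'axis',R[2].round(2))
    for q in ['rest','unit_bar','shovel_grip','shovel_toe','mug','jar']:
        print(q,[(np.round(b['rect']).tolist(),round(b['score'],2)) for b in finder.boxes_of(q,n)[:2]])
a=cv2.imread('pics/scene0.png')
s=status.state();print(s['time_s'],s['ee_rot'],s['force'])
E
```

```text
scene cam [ 392. -527.  849.] axis [ 0.24  0.47 -0.85]
rest [([340.0, 242.0, 58.0, 69.0], 0.73)]
unit_bar [([306.0, 242.0, 42.0, 76.0], 0.63)]
shovel_grip [([223.0, 164.0, 67.0, 44.0], 0.65), ([340.0, 240.0, 57.0, 70.0], 0.27)]
shovel_toe [([225.0, 164.0, 68.0, 46.0], 0.69)]
mug [([371.0, 159.0, 40.0, 47.0], 0.76)]
jar [([332.0, 193.0, 25.0, 36.0], 0.86)]
top cam [ 477. -129. 1200.] axis [ 0.13  0.02 -0.99]
rest [([379.0, 174.0, 58.0, 46.0], 0.89)]
unit_bar [([376.0, 215.0, 55.0, 46.0], 0.66)]
shovel_grip [([229.0, 211.0, 35.0, 78.0], 0.64)]
shovel_toe [([232.0, 212.0, 40.0, 74.0], 0.98)]
mug [([305.0, 97.0, 56.0, 42.0], 0.86)]
jar [([317.0, 161.0, 29.0, 35.0], 0.76)]
0.7 [1.79991561e+02 2.10942664e-03 2.06724128e+01] [-0.06527935 -0.05979265  0.2014165 ]
```

View pics/scene0.png

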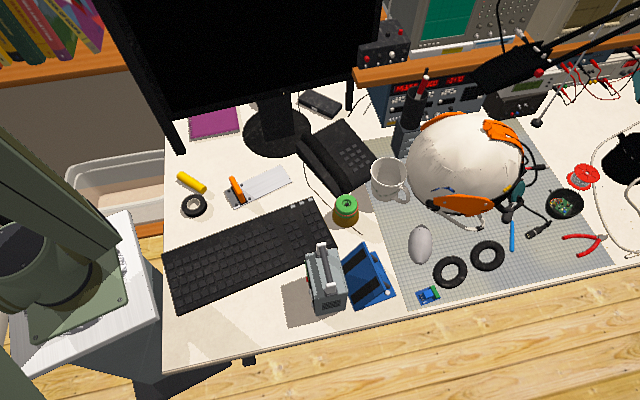

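View pics/top0.png

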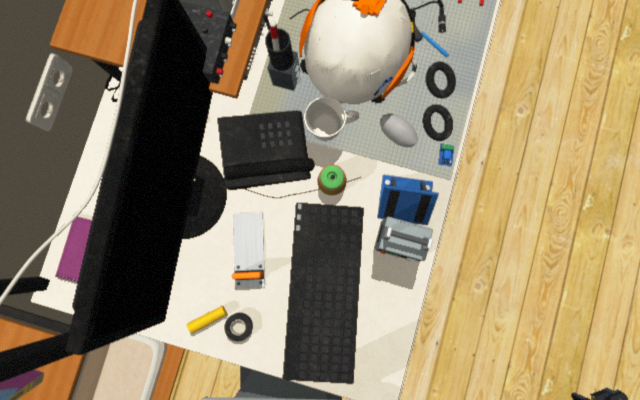

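The scene view shows the unit (≈325,275) with the blue rest to its right (≈368,275), the shovel beyond the keyboard (orange grip ≈237,189) and the jar (345,208). In the top view the unit is at (403,240), the rest at (407,198) and the shovel grip at (248,275), with its toe upwards at (248,213).

```bash
python3 - <<'E'
from h import *
a=cv2.imread('pics/top0.png'); b=cv2.imread('pics/scene0.png')
def c(im,x,y,w,h,s): return cv2.resize(im[y:y+h,x:x+w],None,fx=s,fy=s,interpolation=cv2.INTER_CUBIC)
A=c(a,365,165,80,100,5);B=c(b,285,235,120,90,5)[:, :]
C=c(a,225,205,50,90,5);D=c(b,215,160,85,55,4)
im=np.zeros((560,800,3),np.uint8)
im[:500,:400]=A; im[:450,400:][:, :]=cv2.resize(B,(400,300))[0:0] if 0 else np.pad(cv2.resize(B,(400,300)),((0,150),(0,0),(0,0)))
im[310:530,410:750]=D
cv2.imwrite('pics/c1.png',im)
cv2.imwrite('pics/c2.png',C)
for n in['top','scene']:
    f=grab(n); print(n,repr(f['R']),f['t'],f['intrinsics'])
    for uv in ([(403,240),(407,198),(248,275),(248,213)] if n=='top' else [(325,275)]): print(uv,ray(f,uv,0).round(0))
E
```

```text
top array([[ 0.01712199, -0.99964856, -0.02023818],
       [-0.99125278, -0.01432205, -0.13119759],
       [ 0.13086163,  0.02230752, -0.99114964]]) [-113.04659095  628.48630842 1130.04218826] [[509.08592408   0.         318.66700175]
 [  0.         509.08592408 188.92722007]
 [  0.           0.           1.        ]]
(403, 240) [ 518. -302.    0.]
(407, 198) [ 617. -311.    0.]
(248, 275) [431.  59.   0.]
(248, 213) [576.  64.   0.]
scene array([[ 0.88887152, -0.45809533, -0.00748925],
       [-0.39171893, -0.75139603, -0.53099933],
       [ 0.23762092,  0.47492386, -0.84733914]]) [-583.58490545  208.84372008  876.775063  ] [[369.88437091   0.         322.64155456]
 [  0.         369.88437091 197.74211313]
 [  0.           0.           1.        ]]
(325, 275) [ 535. -248.    0.]
```

View pics/c1.png

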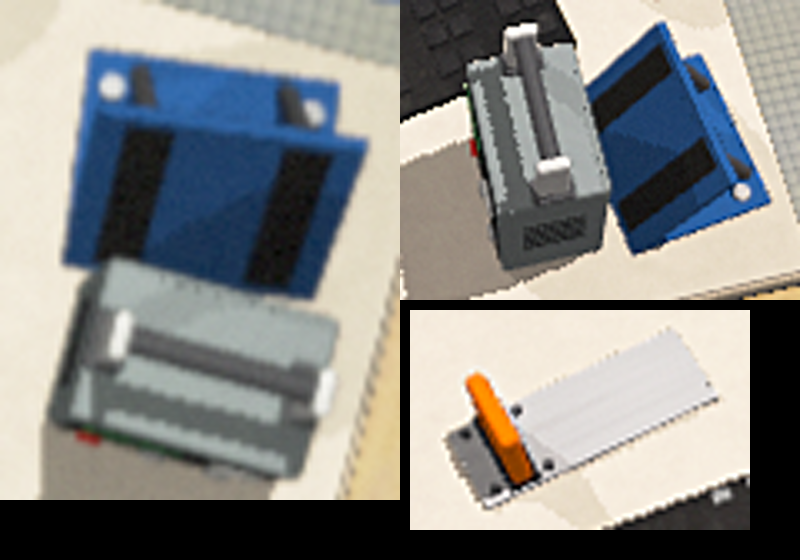

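View pics/c2.png

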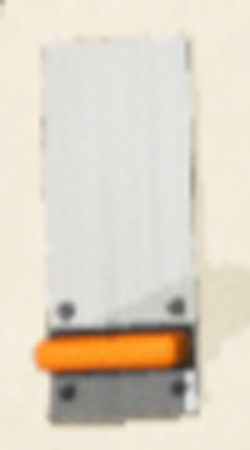

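The crops show the corners clearly: the foot line and top edge of the rest, the unit's top corners and its bar, and the shovel's four blade corners. The unit's yaw is slightly different from the rest's. I'll fit the poses from these keypoints.

```bash
cat > fit.py <<'E'
from h import *
from scipy.optimize import least_squares
def pts(p,L):
    c,s=np.cos(p[2]),np.sin(p[2]); L=np.asarray(L,float)
    return np.c_[p[0]+c*L[:,0]-s*L[:,1], p[1]+s*L[:,0]+c*L[:,1], L[:,2]]
def fit(obs,p0):
    def r(p): return np.concatenate([(proj(f,pts(p,L))-np.array(uv)).ravel() for f,L,uv in obs])
    s=least_squares(r,p0,loss='soft_l1'); return s.x,r(s.x).reshape(-1,2)
E
cat > m.py <<'E'
from fit import *
t=grab('top');s=grab('scene')
T=lambda l:[(x/5+365,y/5+165) for x,y in l]
S=lambda l:[((x-400)/3.3333+285,y/3.3333+235) for x,y in l]
C=lambda l:[(x/5+225,y/5+205) for x,y in l]
D=lambda l:[((x-410)/4+215,(y-310)/4+160) for x,y in l]
rest=fit([(t,[(63,60,90),(63,-60,90),(0,60,0),(0,-60,0)],T([(100,108),(368,142),(63,265),(312,298)])),
 (s,[(63,60,90),(63,-60,90),(0,-60,0)],S([(665,22),(743,178),(632,253)]))],[570,-300,0])
unit=fit([(t,[(0,38,170),(0,-38,170),(35,50,130),(35,-50,130)],T([(132,340),(312,382),(108,262),(338,322)])),
 (s,[(0,38,170),(0,-38,170),(-35,-50,0),(35,-50,0),(-35,-50,130),(35,-50,130),(35,50,130),(-35,50,130)],S([(528,65),(553,158),(505,268),(604,250),(500,210),(608,195),(575,42),(468,62)]))],[520,-300,0])
sh=fit([(t,[(145,35,4),(145,-35,4),(-30,35,4),(-30,-35,4)],C([(45,40),(188,38),(50,418),(198,415)])),
 (s,[(145,35,4),(145,-35,4),(-30,-35,4),(-30,35,4)],D([(672,330),(718,398),(487,508),(445,440)]))],[430,60,0])
for n,q in [('rest',rest),('unit',unit),('shovel',sh)]:
    print(n,q[0].round(3),'deg',np.degrees(q[0][2]).round(2)); print(q[1].round(1).tolist())
r,u=rest[0],unit[0]
c,si=np.cos(r[2]),np.sin(r[2]);d=u[:2]-r[:2];print('unit in rest',c*d[0]+si*d[1],-si*d[0]+c*d[1])
for q,z in [('jar',40),('mug',45)]:
  b=finder.boxes_of(q,'top')[0]['rect'];print(q,ray(t,(b[0]+b[2]/2,b[1]+b[3]/2),z))
for k in ['keyboard l','desk']: pass
for uv in [(285,378),(352,380),(363,208),(296,204),(450,178),(415,300),(400,340)]: print(uv,ray(t,uv,12).round(0))
E
python3 m.py
```

```text
rest [ 5.62856e+02 -2.99543e+02 -1.21000e-01] deg -6.96
[[-1.0, -0.8], [-0.0, -0.3], [-0.9, -0.7], [0.1, -0.3], [-1.2, 0.2], [-1.6, 2.4], [1.0, 2.0]]
unit [ 5.18277e+02 -2.87648e+02 -2.67000e-01] deg -15.32
[[-1.5, -1.3], [-0.8, 0.9], [-0.1, -2.4], [0.2, -1.1], [-0.9, -6.6], [-0.1, 1.6], [-0.5, 2.0], [-0.0, 0.8], [-0.5, 2.3], [1.8, -0.6], [0.2, -0.1], [-0.3, 0.3]]
shovel [4.30646e+02 5.55340e+01 6.00000e-02] deg 3.42
[[-1.0, 0.6], [-0.0, -0.3], [-0.4, 0.2], [0.1, -0.5], [0.3, 0.4], [0.4, 0.8], [-0.2, 1.4], [0.1, -0.6]]
unit in rest -45.692454128725075 6.405707001215683
jar [ 651.78348606 -135.06869113   40.        ]
mug [ 799.6976442  -135.13283375   45.        ]
(285, 378) [204. -34.  12.]
(352, 380) [ 203. -185.   12.]
(363, 208) [ 590. -207.   12.]
(296, 204) [597. -50.  12.]
(450, 178) [ 664. -411.   12.]
(415, 300) [ 382. -327.   12.]
(400, 340) [ 292. -292.   12.]
```

```bash
cat > m2.py <<'E'
from fit import *
from scipy.optimize import minimize
F={n:grab(n) for n in['top','scene']}
M={n:finder.trace('unit_bar',n)[0]['pixels'] for n in F}
for n in M: print(n,M[n].sum())
box=lambda x,y,z0,z1:[(a,b,c) for a in(-x,x) for b in(-y,y) for c in(z0,z1)]
def sil(f,p,k=4):
    im=np.zeros((400*k,640*k),np.uint8)
    for L in (box(35,50,0,130),box(6,42,130,176)):
        uv=(proj(f,pts(p,L))+.5)*k
        cv2.fillConvexPoly(im,cv2.convexHull(uv.astype(np.int32)),1)
    return im
B={n:cv2.resize(M[n].astype(np.uint8),None,fx=4,fy=4,interpolation=0) for n in M}
def cost(p,ns=('top','scene')):
    q=[p[0],p[1],p[2]/50]
    return sum(1-(lambda a,b:(a&b).sum()/(a|b).sum())(sil(F[n],q),B[n]) for n in ns)
for ns in (('top','scene'),('top',),('scene',)):
    best=min((minimize(cost,[520,-290,50*y],args=(ns,),method='Nelder-Mead',options=dict(initial_simplex=np.array([[520,-290,50*y],[530,-290,50*y],[520,-280,50*y],[520,-290,50*y+5]]),xatol=.2,fatol=1e-4)) for y in(-.12,-.2)),key=lambda r:r.fun)
    print(ns,best.x[:2],np.degrees(best.x[2]/50),best.fun)
    if len(ns)==2: u=[best.x[0],best.x[1],best.x[2]/50]
r=[562.9,-299.5,-.121]
def draw(n,x,y,w,h,s):
    im=cv2.resize(cv2.cvtColor(F[n]['color'],cv2.COLOR_RGB2BGR)[y:y+h,x:x+w],None,fx=s,fy=s,interpolation=cv2.INTER_CUBIC)
    def ln(p,A,c):
        q=((proj(F[n],pts(p,A))+.5-[x,y])*s).astype(int); cv2.polylines(im,[q.reshape(-1,1,2)],True,c,1)
    ln(r,[(0,60,0),(0,-60,0),(63,-60,90),(63,60,90)],(0,255,255))
    for z in(0,130): ln(u,[(35,50,z),(35,-50,z),(-35,-50,z),(-35,50,z)],(0,0,255))
    ln(u,[(0,38,170),(0,-38,170)],(0,255,0))
    return im
a=draw('top',365,165,80,100,5);b=draw('scene',285,235,110,90,3.6)
im=np.zeros((500,800,3),np.uint8);im[:,:400]=a;im[:b.shape[0],400:400+b.shape[1]]=b
cv2.imwrite('pics/o1.png',im)
E
python3 m2.py
```

```text
top 1837
scene 2398
('top', 'scene') [ 517.30404407 -285.12134772] -13.865715997945644 0.1467339401962222
('top',) [ 516.93424703 -288.51916119] -13.246245733150703 0.0504693683969516
('scene',) [ 516.894161  -283.1801794] -13.693600416636041 0.057133328202365385
```

View pics/o1.png

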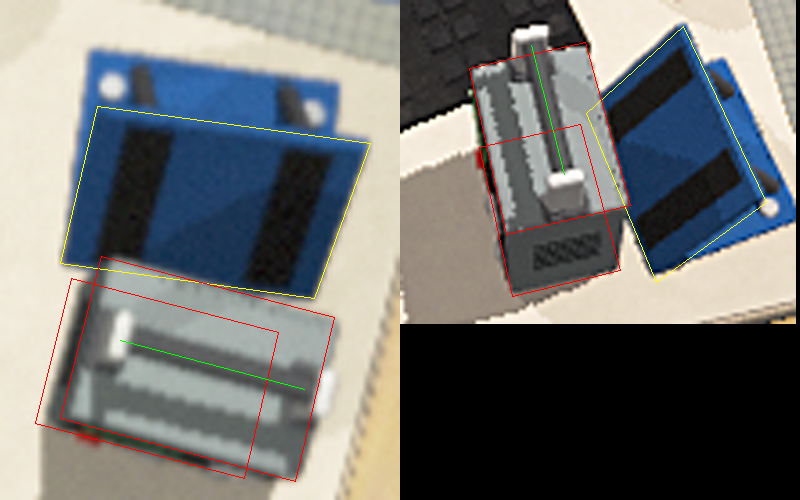

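The overlay confirms the rest fit (yellow, yaw ≈ -7°). The unit is at about (517.5, -287) with yaw ≈ -12.5°, and the bar (green) is within about 2 px. I'll move above the bar, turning the tool about 57°.

apply_moves --pt "1 0.0315 0.025 0 0 0 5.7" --pt "1 0.0315 0.025 0 0 0 5.7" --pt "1 0.0315 0.025 0 0 0 5.7" --pt "1 0.0315 0.025 0 0 0 5.7" --pt "1 0.0315 0.025 0 0 0 5.7"

```text
time_s: 1.62
ee_pos: [361.6, -411.8, 228.1]
ee_rot: [180.0, 0.0, 49.4]
force: [-0.0, -1.1, -0.4]
gripper_width: 91.3
gripper_force: 0.0
```

apply_moves --pt "1 0.0315 0.025 0 0 0 5.7" --pt "1 0.0315 0.025 0 0 0 5.7" --pt "1 0.0315 0.025 0 0 0 5.7" --pt "1 0.0315 0.025 0 0 0 5.7" --pt "1 0.031 0.026 0 0 0 5.5"

```text
time_s: 2.03
ee_pos: [518.9, -285.6, 228.1]
ee_rot: [180.0, 0.0, 77.8]
force: [0.0, -1.5, 0.8]
gripper_width: 90.9
gripper_force: 0.0
```

apply_moves --pt "1 0 0 0 0 0 0" --pt "1 0 0 0 0 0 0"

```text
time_s: 2.2
ee_pos: [518.7, -285.5, 227.6]
ee_rot: [-180.0, 0.0, 77.7]
force: [-0.1, -0.5, 0.0]
gripper_width: 91.3
gripper_force: 0.0
```

apply_moves --pt "1 0 -0.001 -0.016 0 0 0" --pt "1 0 0 -0.016 0 0 0" --pt "1 0 0 -0.016 0 0 0" --pt "1 0 0 -0.014 0 0 0" --pt "1 0 0 0 0 0 0"

```text
time_s: 2.62
ee_pos: [514.6, -288.2, 163.1]
ee_rot: [-179.6, -0.1, 77.3]
force: [-0.5, -0.2, 0.4]
gripper_width: 91.4
gripper_force: 0.0
```

```bash
python3 - <<'E'
from h import *
print(status.state()['ee_pos'],status.state()['force'])
F={n:grab(n) for n in['top','scene']}
a=F['top']['color'][160:270,360:450,::-1];b=F['scene']['color'][200:330,270:410,::-1]
im=np.zeros((500,800,3),np.uint8)
a=cv2.resize(a,None,fx=4,fy=4,interpolation=2);b=cv2.resize(b,None,fx=3,fy=3,interpolation=2)
im[:440,:360]=a;im[:390,370:790]=b;cv2.imwrite('pics/g1.png',im)
E
```

```text
[ 514.61200126 -288.21978263  163.13137473] [-0.52240703 -0.15295618  0.35520095]
```

View pics/g1.png

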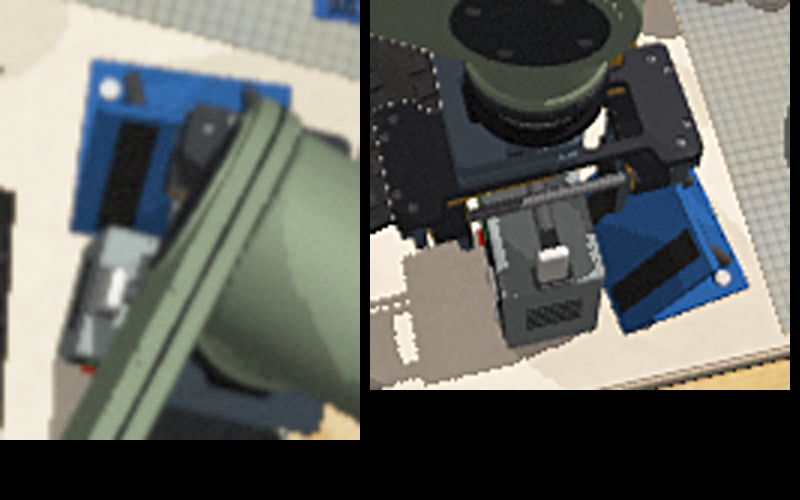

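The view shows the fingers straddling the bar, with the unit still upright between them. I'll close gently.

apply_moves --pt "-0.5 0 0 0 0 0 0" --pt "-0.7 0 0 0 0 0 0" --pt "-0.9 0 0 0 0 0 0" --pt "-1 0 0 0 0 0 0" --pt "-1 0 0 0 0 0 0" --newtons 8

```text
time_s: 3.13
ee_pos: [517.6, -288.1, 166.5]
ee_rot: [180.0, 0.0, 77.5]
force: [0.1, 0.3, -0.9]
gripper_width: 61.1
gripper_force: 0.0
```

apply_moves --pt "-1 0 0 0 0 0 0" --pt "-1 0 0 0 0 0 0" --newtons 15

```text
time_s: 3.3
ee_pos: [517.5, -287.9, 166.1]
ee_rot: [180.0, 0.0, 77.5]
force: [-0.9, 0.2, 0.6]
gripper_width: 47.4
gripper_force: 0.0
```

apply_moves --pt "-1 0 0 0 0 0 0" --pt "-1 0 0 0 0 0 0" --pt "-1 0 0 0 0 0 0" --pt "-1 0 0 0 0 0 0" --pt "-1 0 0 0 0 0 0"

```text
time_s: 3.72
ee_pos: [517.5, -288.0, 165.9]
ee_rot: [180.0, -0.0, 77.5]
force: [0.0, -0.1, -0.1]
gripper_width: 14.0
gripper_force: 0.0
```

apply_moves --pt "-1 0 0 0 0 0 0" --pt "-1 0 0 0 0 0 0" --pt "-1 0 0 0 0 0 0"

```text
time_s: 3.97
ee_pos: [517.4, -288.0, 165.9]
ee_rot: [-180.0, -0.0, 77.5]
force: [0.5, -0.2, -0.0]
gripper_width: 11.7
gripper_force: 14.9
```

Gripped cleanly (11.7 mm opening). I'll square the unit to the rest with a slow 5° turn while it stands upright.

apply_moves --pt "-1 0 0 0 0 0 1" --pt "-1 0 0 0 0 0 1" --pt "-1 0 0 0 0 0 1" --pt "-1 0 0 0 0 0 1" --pt "-1 0 0 0 0 0 1" --newtons 20

```text
time_s: 4.38
ee_pos: [517.5, -288.0, 166.0]
ee_rot: [180.0, -0.0, 82.6]
force: [0.1, 0.4, 0.3]
gripper_width: 12.0
gripper_force: 19.9
```

```bash
python3 - <<'E'
import numpy as np
R=np.hypot(35,170);a0=np.arctan2(35,170);d=np.array([np.cos(np.radians(-7.3)),np.sin(np.radians(-7.3))])
f=lambda t:np.r_[d*R*np.sin(t-a0),R*np.cos(t-a0)]
T=np.linspace(0,.65,14)
for t in T: print(round(t,3),(f(t)-f(0)).round(1))
E
```

```text
0.0 [0. 0. 0.]
0.05 [ 8.5 -1.1  1.5]
0.1 [17.  -2.2  2.6]
0.15 [25.6 -3.3  3.3]
0.2 [34.2 -4.4  3.6]
0.25 [42.8 -5.5  3.4]
0.3 [51.4 -6.6  2.8]
0.35 [59.9 -7.7  1.7]
0.4 [68.4 -8.8  0.2]
0.45 [76.8 -9.8 -1.7]
0.5 [ 85.1 -10.9  -4. ]
0.55 [ 93.3 -11.9  -6.8]
0.6 [101.3 -13.   -9.9]
0.65 [109.1 -14.  -13.5]
```

apply_moves --pt "-1 0.0043 -0.0005 0.0008 0 0 0" --pt "-1 0.0042 -0.0006 0.0007 0 0 0" --pt "-1 0.0043 -0.0005 0.0006 0 0 0" --pt "-1 0.0042 -0.0006 0.0005 0 0 0" --pt "-1 0 0 0 0 0 0"

```text
time_s: 4.8
ee_pos: [535.6, -290.6, 168.9]
ee_rot: [179.9, 0.0, 82.5]
force: [-3.2, -1.0, 3.2]
gripper_width: 11.0
gripper_force: 20.0
```

apply_moves --pt "-1 0.0043 -0.0005 0.0004 0 0 0" --pt "-1 0.0043 -0.0006 0.0003 0 0 0" --pt "-1 0.0043 -0.0005 0.0002 0 0 0" --pt "-1 0.0043 -0.0006 0.0001 0 0 0" --pt "-1 0 0 0 0 0 0"

```text
time_s: 5.22
ee_pos: [552.9, -292.6, 169.6]
ee_rot: [179.9, 0.0, 82.5]
force: [-1.3, -1.0, 3.0]
gripper_width: 11.4
gripper_force: 20.0
```

apply_moves --pt "-1 0.0043 -0.0005 0.0 0 0 0" --pt "-1 0.0043 -0.0006 -0.0002 0 0 0" --pt "-1 0.0043 -0.0005 -0.0003 0 0 0" --pt "-1 0.0043 -0.0006 -0.0003 0 0 0" --pt "-1 0 0 0 0 0 0"

```text
time_s: 5.63
ee_pos: [570.0, -294.7, 168.5]
ee_rot: [179.9, -0.0, 82.5]
force: [-1.2, -0.5, 1.6]
gripper_width: 11.2
gripper_force: 20.0
```

apply_moves --pt "-1 0.0043 -0.0005 -0.0005 0 0 0" --pt "-1 0.0042 -0.0006 -0.0006 0 0 0" --pt "-1 0.0043 -0.0005 -0.0007 0 0 0" --pt "-1 0.0042 -0.0006 -0.0008 0 0 0" --pt "-1 0 0 0 0 0 0"

```text
time_s: 6.05
ee_pos: [586.9, -296.9, 165.8]
ee_rot: [180.0, -0.0, 82.5]
force: [-0.8, -1.3, 1.1]
gripper_width: 11.2
gripper_force: 20.0
```

apply_moves --pt "-1 0.0042 -0.0005 -0.0009 0 0 0" --pt "-1 0.0042 -0.0005 -0.001 0 0 0" --pt "-1 0.0042 -0.0006 -0.0011 0 0 0" --pt "-1 0.0041 -0.0005 -0.0012 0 0 0" --pt "-1 0 0 0 0 0 0"

```text
time_s: 6.47
ee_pos: [603.6, -299.0, 161.6]
ee_rot: [179.9, 0.0, 82.5]
force: [-0.6, -1.0, 1.3]
gripper_width: 11.4
gripper_force: 20.0
```

apply_moves --pt "-1 0.0041 -0.0005 -0.0014 0 0 0" --pt "-1 0.0041 -0.0005 -0.0014 0 0 0" --pt "-1 0.004 -0.0005 -0.0015 0 0 0" --pt "-1 0.004 -0.0005 -0.0016 0 0 0" --pt "-1 0 0 0 0 0 0"

```text
time_s: 6.88
ee_pos: [619.7, -301.0, 155.5]
ee_rot: [180.0, -0.0, 82.5]
force: [-1.0, -1.1, 1.2]
gripper_width: 11.3
gripper_force: 20.0
```

apply_moves --pt "-1 0.002 -0.0003 -0.0009 0 0 0" --pt "-1 0.002 -0.0002 -0.0009 0 0 0" --pt "-1 0.0019 -0.0003 -0.0009 0 0 0" --pt "-1 0.0019 -0.0002 -0.0009 0 0 0" --pt "-1 0 0 0 0 0 0"

```text
time_s: 7.3
ee_pos: [627.0, -302.0, 152.3]
ee_rot: [180.0, 0.0, 82.5]
force: [-0.6, -0.8, 0.9]
gripper_width: 11.3
gripper_force: 20.0
```

```bash
python3 - <<'E'
from h import *
print(status.state()['force'])
F={n:grab(n) for n in['scene']}
b=F['scene']['color'][215:335,270:410,::-1]
cv2.imwrite('pics/g2.png',cv2.resize(b,None,fx=5,fy=5,interpolation=2))
E
```

```text
[-0.61461282 -0.77582732  0.88609683]
```

View pics/g2.png

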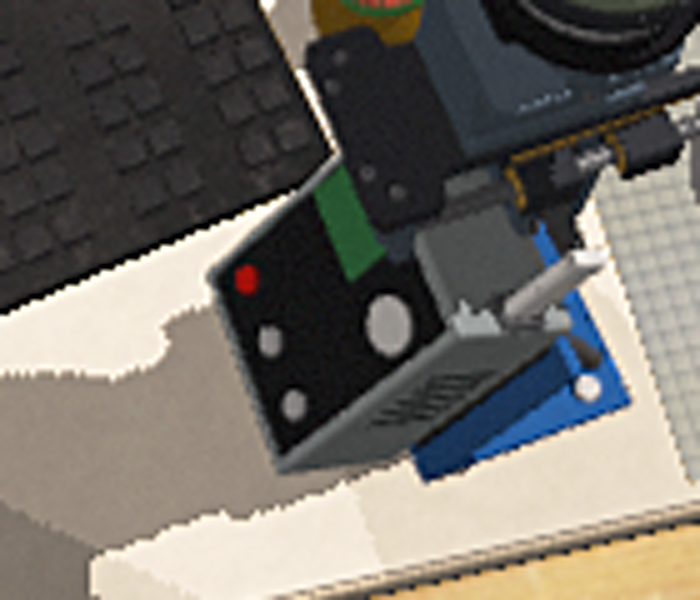

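The view shows the unit tilted with its back nearly on the rest face and its front raised. Next I'll move slowly to contact.

apply_moves --pt "-1 0.0015 -0.0002 -0.0008 0 0 0" --pt "-1 0.0015 -0.0002 -0.0008 0 0 0" --pt "-1 0.0015 -0.0002 -0.0008 0 0 0" --pt "-1 0 0 0 0 0 0"

```text
time_s: 7.68
ee_pos: [630.2, -302.5, 150.6]
ee_rot: [-179.9, 0.0, 82.5]
force: [-4.3, -1.4, 4.0]
gripper_width: 11.5
gripper_force: 20.0
```

apply_moves --pt "-1 0.0015 -0.0002 -0.0009 0 0 0" --pt "-1 0.0015 -0.0002 -0.0009 0 0 0" --pt "-1 0 0 0 0 0 0"

```text
time_s: 7.93
ee_pos: [632.6, -302.8, 149.9]
ee_rot: [-179.8, 0.0, 82.5]
force: [-7.7, -0.2, 9.6]
gripper_width: 11.4
gripper_force: 20.0
```

Contact is made. I'll ease off about 2 mm, then open part-way.

apply_moves --pt "-1 -0.0015 0.0002 0.001 0 0 0" --pt "-1 -0.001 0 0.001 0 0 0" --pt "-1 0 0 0 0 0 0" --newtons 10

```text
time_s: 8.18
ee_pos: [630.3, -302.5, 150.1]
ee_rot: [-179.9, -0.0, 82.5]
force: [-4.8, -0.9, 1.1]
gripper_width: 12.0
gripper_force: 10.0
```

apply_moves --pt "-0.45 0 0 0 0 0 0" --pt "-0.45 0 0 0 0 0 0" --pt "-0.45 0 0 0 0 0 0"

```text
time_s: 8.43
ee_pos: [632.5, -302.4, 150.2]
ee_rot: [179.9, -0.0, 82.5]
force: [-0.4, -0.4, 0.5]
gripper_width: 24.6
gripper_force: 0.0
```

apply_moves --pt "-0.4 0 0 0.01 0 0 0" --pt "-0.4 0 0 0.02 0 0 0" --pt "-0.4 0 0 0.03 0 0 0" --pt "0.0 0 0 0.03 0 0 0" --pt "0.0 0 0 0 0 0 0"

```text
time_s: 8.85
ee_pos: [634.7, -303.8, 248.6]
ee_rot: [179.2, 0.2, 82.5]
force: [1.2, -0.1, 0.9]
gripper_width: 38.1
gripper_force: 0.0
```

```bash
cat > m3.py <<'E'
import sys
from fit import *
from scipy.optimize import minimize
# fit leaning unit: rear-edge foot x,y, yaw, tilt from silhouettes
F={n:grab(n) for n in['scene']}
M={n:finder.trace('unit_bar',n)[0] for n in F}
print({n:(M[n]['score'],int(M[n]['pixels'].sum())) for n in M})
box=lambda x0,x1,y,z0,z1:np.array([(a,b,c) for a in(x0,x1) for b in(-y,y) for c in(z0,z1)],float)
def W(p,L):
    t=p[3]/50;L=np.array(L,float);x,z=L[:,0].copy(),L[:,2].copy()
    q=np.c_[x*np.cos(t)+z*np.sin(t),L[:,1],-x*np.sin(t)+z*np.cos(t)]
    return pts([p[0],p[1],p[2]/50],q)
def sil(f,p,k=4):
    im=np.zeros((400*k,640*k),np.uint8)
    for L in (box(-70,0,50,0,130),box(-41,-29,42,130,176)):
        cv2.fillConvexPoly(im,cv2.convexHull(((proj(f,W(p,L))+.5)*k).astype(np.int32)),1)
    return im
B={n:cv2.resize(M[n]['pixels'].astype(np.uint8),None,fx=4,fy=4,interpolation=0) for n in M}
cost=lambda p:sum(1-(lambda a,b:(a&b).sum()/(a|b).sum())(sil(F[n],p),B[n]) for n in F)
x0=np.array([555,-296,-6,33]);r=minimize(cost,x0,method='Nelder-Mead',options=dict(initial_simplex=np.vstack([x0]+[x0+5*np.eye(4)[i] for i in range(4)]),xatol=.1,fatol=1e-4))
p=r.x;print('edge',p[:2],'yaw',np.degrees(p[2]/50),'tilt',p[3]/50,r.fun,'bar',W(p,[(-35,0,170)]))
E
python3 m3.py
```

```text
{'scene': (0.72, 3780)}
edge [ 553.59712541 -289.01432344] yaw -8.474490760866487 tilt 0.6575037536547379 0.06932148778427749 bar [[ 628.95632735 -300.24253308  155.94844658]]
```

The unit leans by itself (tilt ≈ 0.66 rad, rear edge ≈ (553.6, -290)). Before fetching the shovel I'll check the clearance to the monitor.

```bash
python3 - <<'E'
from h import *
t=grab('top');s=grab('scene')
def tri(a,b):
    A=[];
    for f,uv in((t,a),(s,b)):
        P=np.asarray(f['intrinsics'])@np.c_[f['R'],f['t']]
        A+= [uv[0]*P[2]-P[0],uv[1]*P[2]-P[1]]
    X=np.linalg.svd(np.array(A)/1)[2][-1];X=X[:3]/X[3];return X.round(0),(proj(t,X)[0]-a).round(1),(proj(s,X)[0]-b).round(1)
print(tri((95,350),(180,152)),tri((105,345),(180,152)))
print(tri((205,95),(375,85)),tri((210,60),(385,20)))
for z in(150,250,350): print(z,ray(t,(205,95),z).round(0),ray(t,(105,345),z).round(0),ray(s,(180,152),z).round(0),ray(s,(350,105),z).round(0))
E
```

```text
(array([ 244.,  532., -263.]), array([ -1.9, -14.3]), array([-17. ,   7.2])) (array([ 262.,  473., -196.]), array([ -1., -12.]), array([-14.7,   5.4]))
(array([834., 128., 163.]), array([  5.2, -10.5]), array([-16.1,   1.2])) (array([811.,  67., 392.]), array([ 4.1, -7.7]), array([-12.5,   1.1]))
150 [815. 142. 150.] [292. 320. 150.] [341. 142. 150.] [785.  89. 150.]
250 [783. 116. 250.] [310. 277. 250.] [349.  46. 250.] [729.   1. 250.]
350 [751.  90. 350.] [327. 234. 350.] [356. -49. 350.] [673. -87. 350.]
```

apply_moves --pt "0.6 -0.03 0.03 0 0 0 1" --pt "0.6 -0.03 0.03 0 0 0 1" --pt "0.6 -0.03 0.03 0 0 0 1" --pt "0.6 -0.03 0.03 0 0 0 1" --pt "0.6 -0.03 0.03 0 0 0 1"

```text
time_s: 9.47
ee_pos: [481.9, -153.8, 238.5]
ee_rot: [-179.8, -0.1, 87.5]
force: [-0.3, 0.9, 0.9]
gripper_width: 72.5
gripper_force: 0.0
```

apply_moves --pt "0.6 -0.0085 0.035 -0.015 0 0 1" --pt "0.6 -0.0085 0.035 -0.015 0 0 1" --pt "0.6 -0.0085 0.035 -0.015 0 0 1" --pt "0.6 -0.0085 0.035 -0.015 0 0 1" --pt "0.6 -0.0085 0.035 -0.015 0 0 1"

```text
time_s: 9.88
ee_pos: [440.0, 21.1, 163.7]
ee_rot: [-179.9, -0.0, 92.5]
force: [1.4, -0.4, 0.1]
gripper_width: 73.1
gripper_force: 0.0
```

apply_moves --pt "0.6 -0.0085 0.034 -0.01 0 0 0.9" --pt "0.6 0 0 -0.02 0 0 0" --pt "0.6 0 0 -0.02 0 0 0" --pt "0.6 0 0 0 0 0 0" --pt "0.6 0 0 0 0 0 0"

```text
time_s: 10.3
ee_pos: [432.0, 53.7, 114.1]
ee_rot: [-179.8, 0.0, 93.4]
force: [0.2, -0.3, -0.3]
gripper_width: 73.1
gripper_force: 0.0
```

apply_moves --pt "0.6 -0.001 0.002 -0.02 0 0 0" --pt "0.6 0 0 -0.02 0 0 0" --pt "0.6 0 0 -0.02 0 0 0" --pt "0.6 0 0 -0.022 0 0 0" --pt "0.6 0 0 0 0 0 0"

```text
time_s: 10.72
ee_pos: [430.6, 54.9, 31.3]
ee_rot: [-179.7, 0.0, 93.3]
force: [-1.3, 0.1, -0.9]
gripper_width: 73.2
gripper_force: 0.0
```

apply_moves --pt "-1 0 0 0 0 0 0" --pt "-1 0 0 0 0 0 0" --pt "-1 0 0 0 0 0 0" --pt "-1 0 0 0 0 0 0" --pt "-1 0 0 0 0 0 0" --newtons 15

```text
time_s: 11.13
ee_pos: [433.0, 55.7, 34.2]
ee_rot: [179.9, -0.0, 93.4]
force: [0.7, -0.3, 0.2]
gripper_width: 42.9
gripper_force: 0.0
```

apply_moves --pt "-1 0 0 0 0 0 0" --pt "-1 0 0 0 0 0 0" --pt "-1 0 0 0 0 0 0" --pt "-1 0 0 0 0 0 0" --pt "-1 0 0 0 0 0 0" --newtons 40

```text
time_s: 11.55
ee_pos: [432.2, 55.7, 33.3]
ee_rot: [-180.0, -0.0, 93.4]
force: [0.4, -0.6, 0.9]
gripper_width: 14.0
gripper_force: 40.0
```

apply_moves --pt "-1 0 0 0.01 0 0 0" --pt "-1 0 0 0.015 0 0 0" --pt "-1 0 0 0.02 0 0 0" --pt "-1 0 0 0.02 0 0 0" --pt "-1 0 0 0 0 0 0"

```text
time_s: 11.97
ee_pos: [434.2, 55.8, 100.6]
ee_rot: [179.7, -0.0, 93.4]
force: [1.1, -0.2, -4.0]
gripper_width: 13.9
gripper_force: 40.0
```

apply_moves --pt "-1 -0.012 -0.02 0 0 0 -1.1" --pt "-1 -0.012 -0.03 0 0 0 -1.1" --pt "-1 -0.012 -0.03 0 0 0 -1.1" --pt "-1 -0.012 -0.03 0 0 0 -1.1" --pt "-1 -0.012 -0.03 0 0 0 -1.1"

```text
time_s: 12.38
ee_pos: [370.5, -85.2, 96.9]
ee_rot: [-179.9, -0.0, 87.9]
force: [1.1, -0.5, -4.0]
gripper_width: 13.6
gripper_force: 40.0
```

apply_moves --pt "-1 -0.012 -0.03 0 0 0 -1.1" --pt "-1 -0.012 -0.03 0 0 0 -1.1" --pt "-1 -0.012 -0.03 0 0 0 -1.1" --pt "-1 -0.012 -0.03 0 0 0 -1.1" --pt "-1 -0.012 -0.03 0 0 0 -1.0"

```text
time_s: 12.8
ee_pos: [310.6, -235.1, 97.0]
ee_rot: [-179.9, -0.1, 82.4]
force: [0.7, -0.3, -3.5]
gripper_width: 13.5
gripper_force: 40.0
```

apply_moves --pt "-1 0 -0.02 0 0 0 0" --pt "-1 0 -0.005 0 0 0 0" --pt "-1 0 0 0 0 0 0" --pt "-1 0 0 0 0 0 0"

```text
time_s: 13.13
ee_pos: [311.6, -258.2, 97.3]
ee_rot: [-179.9, -0.1, 82.4]
force: [0.3, 0.7, -3.7]
gripper_width: 13.9
gripper_force: 40.0
```

apply_moves --pt "-1 0 0 -0.02 0 0 0" --pt "-1 0 0 -0.02 0 0 0" --pt "-1 0 0 -0.013 0 0 0" --pt "-1 0 0 -0.005 0 0 0" --pt "-1 0 0 0 0 0 0"

```text
time_s: 13.55
ee_pos: [311.6, -257.4, 39.2]
ee_rot: [-179.8, -0.1, 82.6]
force: [0.0, -0.1, -4.3]
gripper_width: 13.2
gripper_force: 40.0
```

apply_moves --pt "-1 0 0 -0.002 0 0 0" --pt "-1 0 0 -0.002 0 0 0" --pt "-1 0 0 0 0 0 0"

```text
time_s: 13.8
ee_pos: [312.7, -259.4, 36.6]
ee_rot: [179.9, 0.0, 82.5]
force: [-0.5, 0.1, -3.9]
gripper_width: 14.0
gripper_force: 40.0
```

```bash
python3 - <<'E'
from h import *
s=status.state();print(s['ee_pos'],s['force'],s['torque'])
f=grab('scene')
r=finder.boxes_of('shovel_toe','scene');print([(x['rect'],x['score']) for x in r[:2]])
im=f['color'][200:360,200:410,::-1]
cv2.imwrite('pics/g3.png',cv2.resize(im,None,fx=3.5,fy=3.5,interpolation=2))
d=np.array([np.cos(np.radians(-7.5)),np.sin(np.radians(-7.5))]);n=np.array([-d[1],d[0]]);g=np.array(s['ee_pos'])[:2]
for a in(35,-35): print(proj(f,np.r_[g+145*d+a*n,4]))
E
```

```text
[ 312.66453657 -259.40175965   36.64566223] [-0.5379859   0.09730439 -3.92778599] [-0.05129812  0.00026607  0.00335103]
[([225.8, 286.3, 79.2, 57.9], 0.59)]
[[296.09213333 286.96968574]]
[[305.4934654  315.50881732]]
```

View pics/g3.png

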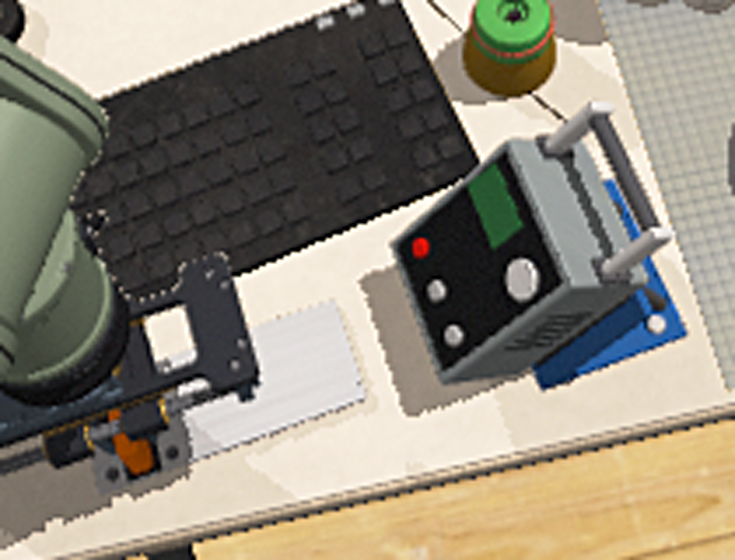

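The view shows the shovel in line with the unit, with its toe at about (295,286)–(304,314) as predicted and hovering about 3 mm. I'll lower it and slide it in.

apply_moves --pt "-1 0 0 -0.0015 0 0 0" --pt "-1 0 0 -0.0015 0 0 0" --pt "-1 0 0 0 0 0 0"

```text
time_s: 14.15
ee_pos: [312.4, -259.6, 33.3]
ee_rot: [180.0, 0.0, 82.5]
force: [0.5, -0.8, -4.1]
gripper_width: 13.9
gripper_force: 40.0
```

apply_moves --pt "-1 0.009 -0.0012 0 0 0 0" --pt "-1 0.009 -0.0012 0 0 0 0" --pt "-1 0.009 -0.0012 0 0 0 0" --pt "-1 0.009 -0.0012 0 0 0 0" --pt "-1 0.009 -0.0012 0 0 0 0"

```text
time_s: 14.57
ee_pos: [357.5, -265.2, 33.3]
ee_rot: [-179.9, -0.0, 82.5]
force: [-4.1, 0.4, 2.3]
gripper_width: 13.3
gripper_force: 40.0
```

apply_moves --pt "-1 0.008 -0.001 0 0 0 0" --pt "-1 0.008 -0.001 0 0 0 0" --pt "-1 0.006 -0.0008 0 0 0 0" --pt "-1 0 0 0 0 0 0"

```text
time_s: 14.9
ee_pos: [381.3, -268.7, 33.4]
ee_rot: [179.9, 0.0, 82.5]
force: [1.9, -0.7, 0.7]
gripper_width: 13.9
gripper_force: 40.0
```

apply_moves --pt "-1 0.004 -0.0005 0 0 0 0" --pt "-1 0.004 -0.0005 0 0 0 0" --pt "-1 0.004 -0.0005 0 0 0 0" --pt "-1 0.004 -0.0005 0 0 0 0" --pt "-1 0 0 0 0 0 0"

```text
time_s: 15.32
ee_pos: [396.3, -270.5, 33.3]
ee_rot: [179.9, 0.0, 82.5]
force: [0.2, -0.1, 0.4]
gripper_width: 13.7
gripper_force: 40.0
```

```bash
sed -i "s/x0=np.array.*33\]);/x0=np.array([553,-290,-7,33]);/" m3.py; python3 m3.py
```

```text
{'scene': (0.73, 3788)}
edge [ 554.84421448 -288.53568617] yaw -7.17368297955631 tilt 0.6409848774202328 0.06109992449030954 bar [[ 627.87276669 -297.72726105  157.18570391]]
```

The unit did not move and the toe is about 14 mm short of its rear edge. Releasing the shovel.

apply_moves --pt "0.2 0 0 0 0 0 0" --pt "0.2 0 0 0 0 0 0" --pt "0.2 0 0 0 0 0 0" --pt "0.2 0 0 0 0 0 0" --pt "0.2 0 0 0 0 0 0"

```text
time_s: 15.83
ee_pos: [395.3, -270.3, 33.3]
ee_rot: [180.0, 0.0, 82.5]
force: [-0.3, 0.4, 0.5]
gripper_width: 44.2
gripper_force: 0.0
```

apply_moves --pt "0.2 0 0 0.01 0 0 0" --pt "0.2 0 0 0.025 0 0 0" --pt "0.2 0 0 0.035 0 0 0" --pt "0.2 0 0 0.035 0 0 0" --pt "0.2 0 0 0.035 0 0 0"

```text
time_s: 16.25
ee_pos: [394.9, -269.9, 174.7]
ee_rot: [-180.0, -0.0, 82.5]
force: [0.6, -0.2, 0.1]
gripper_width: 54.6
gripper_force: 0.0
```

apply_moves --pt "0 0 0 0.035 0 0 0" --pt "-0.2 0 0 0.03 0 0 0" --pt "-0.4 0 0 0 0 0 0" --pt "-0.4 0 0 0 0 0 0"

```text
time_s: 16.58
ee_pos: [395.9, -270.7, 239.8]
ee_rot: [179.8, 0.1, 82.5]
force: [0.1, 0.7, -0.4]
gripper_width: 31.1
gripper_force: 0.0
```

```bash
python3 m3.py; python3 - <<'E'
from h import *
s=status.state();print(s['ee_pos'],s['time_s'])
f=grab('scene');t=grab('top')
im=np.zeros((560,800,3),np.uint8)
im[:,:490]=cv2.resize(f['color'][190:350,260:400,::-1],None,fx=3.5,fy=3.5,interpolation=2)
im[:525,490:]=cv2.resize(t['color'][160:335,345:448,::-1],(310,525),interpolation=2)
cv2.imwrite('pics/g4.png',im)
E
```

```text
{'scene': (0.98, 3822)}
edge [ 555.20088088 -289.55447346] yaw -7.252453837019878 tilt 0.6318469601403534 0.065739669033691 bar [[ 626.78884028 -298.66472774  157.85172579]]
[ 394.56915724 -269.69461204  237.12613361] 16.6833
```

View pics/g4.png

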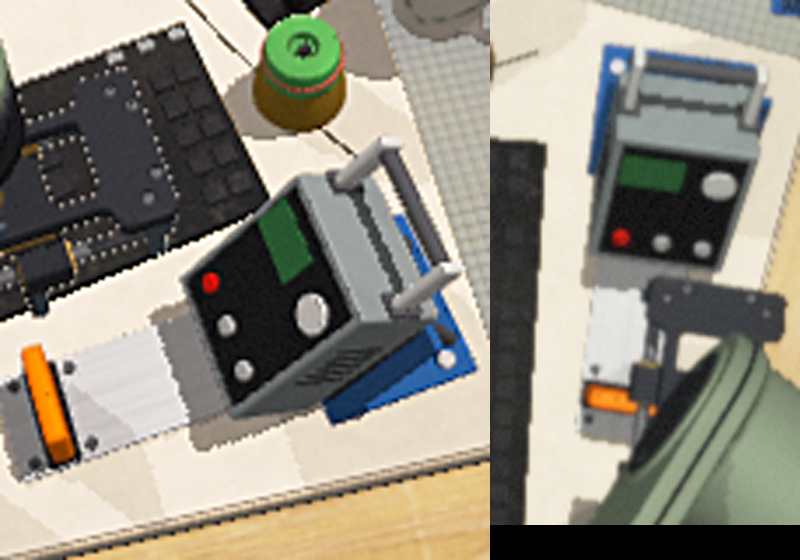

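The view shows the shovel lying flat in line, with its blade well under the unit, which leans steadily; the jar is untouched. I'll go back above the bar with the fingers part-open.

apply_moves --pt "-0.3 0.03 -0.004 0 0 0 0" --pt "-0.3 0.039 -0.0052 0 0 0 0" --pt "-0.3 0.039 -0.0052 0 0 0 0" --pt "-0.3 0.039 -0.0052 0 0 0 0" --pt "-0.3 0.039 -0.0052 0 0 0 0"

```text
time_s: 17.2
ee_pos: [582.5, -294.8, 236.3]
ee_rot: [-179.8, -0.1, 82.5]
force: [0.7, -1.0, 0.5]
gripper_width: 32.1
gripper_force: 0.0
```

apply_moves --pt "-0.2 0.03 -0.004 0 0 0 0" --pt "-0.2 0.018 -0.0024 0 0 0 0" --pt "-0.2 0 0 -0.01 0 0 0" --pt "-0.2 0 0 0 0 0 0" --pt "-0.2 0 0 0 0 0 0"

```text
time_s: 17.62
ee_pos: [627.5, -300.9, 225.8]
ee_rot: [-179.7, -0.1, 82.5]
force: [-1.0, -0.0, 0.7]
gripper_width: 36.5
gripper_force: 0.0
```

```bash
python3 - <<'E'
from h import *
s=status.state();print(s['ee_pos'],s['gripper_width'])
f=grab('scene');t=grab('top')
a=np.array((413.1,184.7));b=np.array((379.4,250))
A=[]
for g,uv in((t,a),(f,b)):
    P=np.asarray(g['intrinsics'])@np.c_[g['R'],g['t']]
    for i in(0,1):
        r=uv[i]*P[2]-P[i]; A.append(r/np.linalg.norm(r[:3]))
A=np.array(A);X=np.linalg.lstsq(A[:,:3],-A[:,3],rcond=None)[0];print(X)
E
```

```text
[ 627.47426095 -300.8994687   225.82838812] 36.53467574028183
[ 629.11031731 -301.67857523  155.28434859]
```

apply_moves --pt "-0.2 0 0 -0.02 0 0 0" --pt "-0.2 0 0 -0.02 0 0 0" --pt "-0.2 0 0 -0.012 0 0 0" --pt "-0.2 0 0 0 0 0 0" --pt "-0.2 0 0 0 0 0 0"

```text
time_s: 18.13
ee_pos: [628.4, -301.4, 176.7]
ee_rot: [-180.0, -0.0, 82.4]
force: [0.4, 0.7, 1.2]
gripper_width: 36.2
gripper_force: 0.0
```

apply_moves --pt "-0.2 0 0 -0.008 0 0 0" --pt "-0.2 0 0 -0.008 0 0 0" --pt "-0.2 0 0 -0.007 0 0 0" --pt "-0.2 0 0 0 0 0 0" --pt "-0.2 0 0 0 0 0 0"

```text
time_s: 18.55
ee_pos: [629.0, -301.2, 152.6]
ee_rot: [-179.9, -0.0, 82.5]
force: [-0.6, 0.2, 0.3]
gripper_width: 36.6
gripper_force: 0.0
```

apply_moves --pt "-1 0 0 0 0 0 0" --pt "-1 0 0 0 0 0 0" --pt "-1 0 0 0 0 0 0" --pt "-1 0 0 0 0 0 0" --pt "-1 0 0 0 0 0 0" --newtons 20

```text
time_s: 18.97
ee_pos: [629.6, -301.5, 153.6]
ee_rot: [179.9, 0.0, 82.5]
force: [0.7, 0.2, -0.2]
gripper_width: 11.6
gripper_force: 20.0
```

apply_moves --pt "-1 0 0 0 0 0 0" --pt "-1 0 0 0 0 0 0"

```text
time_s: 19.13
ee_pos: [629.6, -301.6, 153.6]
ee_rot: [179.9, 0.0, 82.5]
force: [0.3, -0.4, -0.3]
gripper_width: 11.3
gripper_force: 20.0
```

```bash
python3 - <<'E'
import numpy as np
d=np.array([np.cos(np.radians(-7.3)),np.sin(np.radians(-7.3))])
def f(t):
    if t>.28: x,z=173.6*np.sin(t-.203),173.6*np.cos(t-.203)
    else: x,z=-14+171.2*np.sin(t-.1194),4+171.2*np.cos(t-.1194)
    return np.r_[d*x,z]
T=[.669,.64,.6,.56,.52,.48,.44,.4,.36,.32,.28,.24,.2,.16,.12,.08,.04,0]
p=[f(t) for t in T]
for t,a,b in zip(T[1:],p,p[1:]): print(t,(b-a).round(1),(b-p[0]+[629.6,-301.6,153.6]).round(1))
E
```

```text
0.64 [-4.5  0.6  2.2] [ 625.1 -301.   155.8]
0.6 [-6.3  0.8  2.8] [ 618.8 -300.2  158.6]
0.56 [-6.4  0.8  2.6] [ 612.4 -299.4  161.2]
0.52 [-6.5  0.8  2.3] [ 605.9 -298.6  163.5]
0.48 [-6.6  0.8  2. ] [ 599.3 -297.7  165.5]
0.44 [-6.7  0.9  1.8] [ 592.7 -296.9  167.3]
0.4 [-6.7  0.9  1.5] [ 585.9 -296.   168.8]
0.36 [-6.8  0.9  1.2] [ 579.2 -295.1  170. ]
0.32 [-6.8  0.9  0.9] [ 572.3 -294.3  170.9]
0.28 [-6.8  0.9  0.6] [ 565.5 -293.4  171.5]
0.24 [-6.7  0.9  1. ] [ 558.8 -292.5  172.5]
0.2 [-6.8  0.9  0.7] [ 552.  -291.7  173.2]
0.16 [-6.8  0.9  0.4] [ 545.2 -290.8  173.6]
0.12 [-6.8  0.9  0.1] [ 538.4 -289.9  173.7]
0.08 [-6.8  0.9 -0.1] [ 531.7 -289.1  173.6]
0.04 [-6.8  0.9 -0.4] [ 524.9 -288.2  173.2]
0 [-6.8  0.9 -0.7] [ 518.1 -287.3  172.5]
```

apply_moves --pt "-1 -0.0022 0.0003 0.001 0 0 0" --pt "-1 -0.0023 0.0003 0.0011 0 0 0" --pt "-1 -0.0031 0.0004 0.0014 0 0 0" --pt "-1 -0.0032 0.0004 0.0014 0 0 0" --pt "-1 0 0 0 0 0 0"

```text
time_s: 19.55
ee_pos: [618.2, -300.1, 159.1]
ee_rot: [179.9, 0.0, 82.5]
force: [1.3, -1.3, 2.7]
gripper_width: 11.4
gripper_force: 20.0
```

apply_moves --pt "-1 -0.0032 0.0004 0.0013 0 0 0" --pt "-1 -0.0032 0.0004 0.0013 0 0 0" --pt "-1 -0.0032 0.0004 0.0012 0 0 0" --pt "-1 -0.0033 0.0004 0.0011 0 0 0" --pt "-1 -0.0033 0.0004 0.001 0 0 0"

```text
time_s: 19.97
ee_pos: [601.9, -298.0, 164.4]
ee_rot: [180.0, 0.0, 82.5]
force: [1.4, -0.5, 3.6]
gripper_width: 11.3
gripper_force: 20.0
```

apply_moves --pt "-1 -0.0033 0.0004 0.001 0 0 0" --pt "-1 -0.0033 0.0004 0.0009 0 0 0" --pt "-1 -0.0033 0.0005 0.0009 0 0 0" --pt "-1 -0.0034 0.0004 0.0008 0 0 0" --pt "-1 -0.0033 0.0005 0.0007 0 0 0"

```text
time_s: 20.38
ee_pos: [584.9, -295.7, 168.1]
ee_rot: [-179.9, -0.0, 82.5]
force: [0.1, -1.1, 1.9]
gripper_width: 11.1
gripper_force: 20.0
```

apply_moves --pt "-1 -0.0034 0.0004 0.0006 0 0 0" --pt "-1 -0.0034 0.0005 0.0006 0 0 0" --pt "-1 -0.0034 0.0004 0.0005 0 0 0" --pt "-1 -0.0034 0.0005 0.0004 0 0 0" --pt "-1 0 0 0 0 0 0"

```text
time_s: 20.8
ee_pos: [571.1, -293.8, 170.4]
ee_rot: [-179.9, -0.0, 82.5]
force: [0.8, -1.6, 0.4]
gripper_width: 11.1
gripper_force: 20.0
```

apply_moves --pt "-1 -0.0034 0.0004 0.0003 0 0 0" --pt "-1 -0.0034 0.0005 0.0003 0 0 0" --pt "-1 -0.0034 0.0004 0.0005 0 0 0" --pt "-1 -0.0033 0.0005 0.0005 0 0 0" --pt "-1 0 0 0 0 0 0"

```text
time_s: 21.22
ee_pos: [557.8, -292.1, 172.3]
ee_rot: [-180.0, -0.0, 82.5]
force: [1.5, -0.5, 1.2]
gripper_width: 11.3
gripper_force: 20.0
```

apply_moves --pt "-1 -0.0034 0.0004 0.0004 0 0 0" --pt "-1 -0.0034 0.0005 0.0003 0 0 0" --pt "-1 -0.0034 0.0004 0.0002 0 0 0" --pt "-1 -0.0034 0.0005 0.0002 0 0 0" --pt "-1 0 0 0 0 0 0"

```text
time_s: 21.63
ee_pos: [544.0, -290.2, 173.1]
ee_rot: [-179.9, -0.0, 82.5]
force: [0.6, -1.0, 0.5]
gripper_width: 11.0
gripper_force: 20.0
```

apply_moves --pt "-1 -0.0034 0.0004 0 0 0 0" --pt "-1 -0.0034 0.0005 0 0 0 0" --pt "-1 -0.0034 0.0004 0 0 0 0" --pt "-1 -0.0034 0.0005 -0.0001 0 0 0" --pt "-1 0 0 0 0 0 0"

```text
time_s: 22.05
ee_pos: [530.4, -288.4, 173.0]
ee_rot: [-179.9, -0.0, 82.5]
force: [-0.7, -0.6, 1.2]
gripper_width: 11.6
gripper_force: 20.0
```

apply_moves --pt "-1 -0.0034 0.0004 -0.0002 0 0 0" --pt "-1 -0.0034 0.0005 -0.0002 0 0 0" --pt "-1 0 0 0 0 0 0" --pt "-1 0 0 0 0 0 0"

```text
time_s: 22.38
ee_pos: [524.2, -287.6, 172.6]
ee_rot: [-180.0, -0.0, 82.5]
force: [0.6, -0.8, -0.4]
gripper_width: 11.4
gripper_force: 20.0
```

apply_moves --pt "-1 -0.0017 0.0002 -0.0001 0 0 0" --pt "-1 -0.0017 0.0002 -0.0002 0 0 0" --pt "-1 0 0 0 0 0 0" --pt "-1 0 0 0 0 0 0"

```text
time_s: 22.72
ee_pos: [521.0, -287.2, 172.3]
ee_rot: [-180.0, -0.0, 82.5]
force: [-0.4, -0.7, -0.1]
gripper_width: 11.5
gripper_force: 20.0
```

apply_moves --pt "-1 -0.0015 0.0002 -0.0002 0 0 0" --pt "-1 -0.0015 0.0002 -0.0002 0 0 0" --pt "-1 0 0 0 0 0 0" --pt "-1 0 0 0 0 0 0"

```text
time_s: 23.05
ee_pos: [518.3, -287.0, 172.0]
ee_rot: [180.0, 0.0, 82.5]
force: [1.1, -0.9, -0.6]
gripper_width: 11.5
gripper_force: 20.0
```

```bash
python3 - <<'E'
from h import *
s=status.state();print(s['ee_pos'],s['force'],s['torque'])
f=grab('scene')
cv2.imwrite('pics/g5.png',cv2.resize(f['color'][210:330,255:405,::-1],None,fx=5,fy=4.9,interpolation=2))
E
```

```text
[ 518.27360363 -286.96084844  172.02317305] [ 1.0712957  -0.87815102 -0.64518543] [-0.22871682 -0.33847764  0.03619742]
```

View pics/g5.png

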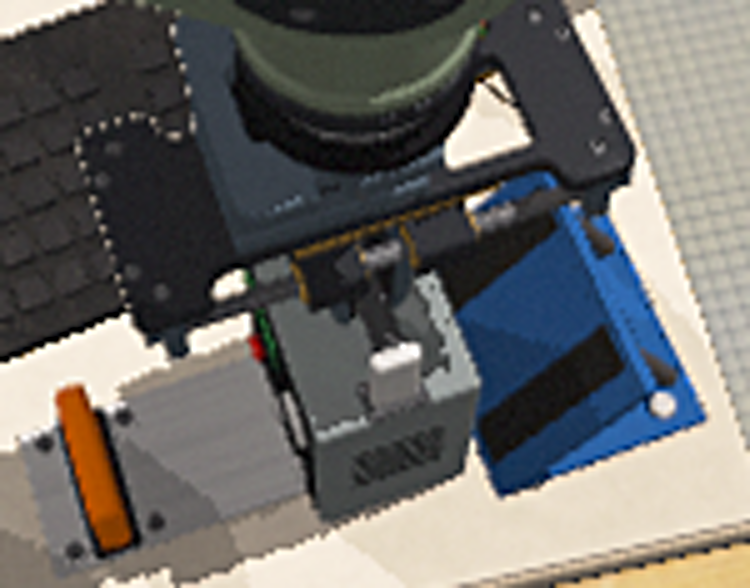

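The view shows the unit essentially upright on the blade, clear of the rest, with the shovel in place. I'll probe a little further for full seating.

apply_moves --pt "-1 -0.001 0.0001 -0.0001 0 0 0" --pt "-1 0 0 0 0 0 0" --pt "-1 0 0 0 0 0 0"

```text
time_s: 23.35
ee_pos: [517.7, -286.9, 172.1]
ee_rot: [179.9, 0.0, 82.5]
force: [2.5, -0.8, 0.1]
gripper_width: 11.5
gripper_force: 20.0
```

apply_moves --pt "-1 -0.001 0.0001 -0.0001 0 0 0" --pt "-1 0 0 0 0 0 0" --pt "-1 0 0 0 0 0 0"

```text
time_s: 23.6
ee_pos: [516.7, -286.8, 172.3]
ee_rot: [179.9, 0.0, 82.5]
force: [2.1, -0.9, 1.7]
gripper_width: 11.6
gripper_force: 20.0
```

apply_moves --pt "-1 0.0012 -0.0001 0 0 0 0" --pt "-1 0 0 0 0 0 0" --pt "-1 0 0 0 0 0 0" --newtons 6

```text
time_s: 23.85
ee_pos: [517.3, -286.8, 172.1]
ee_rot: [180.0, 0.0, 82.5]
force: [2.1, -1.0, 4.7]
gripper_width: 11.5
gripper_force: 6.0
```

apply_moves --pt "-0.5 0 0 0 0 0 0" --pt "-0.2 0 0 0 0 0 0" --pt "0 0 0 0 0 0 0" --pt "0 0 0 0 0 0 0" --pt "0 0 0 0 0 0 0"

```text
time_s: 24.27
ee_pos: [516.8, -286.5, 171.2]
ee_rot: [-179.9, -0.0, 82.5]
force: [-0.2, -0.5, 0.1]
gripper_width: 42.5
gripper_force: 0.0
```

apply_moves --pt "0 0 0 0.01 0 0 0" --pt "0 0 0 0.025 0 0 0" --pt "0 0 0 0.035 0 0 0" --pt "0 0 0 0.035 0 0 0" --pt "0 0 0 0 0 0 0"

```text
time_s: 24.68
ee_pos: [520.1, -288.4, 285.3]
ee_rot: [179.2, 0.3, 82.5]
force: [1.2, 0.4, 1.0]
gripper_width: 45.3
gripper_force: 0.0
```

apply_moves --pt "0 -0.03 -0.03 0.02 0 0 0" --pt "0 -0.03 -0.03 0.02 0 0 0" --pt "0 -0.03 -0.03 0.02 0 0 0" --pt "0 -0.03 -0.03 0 0 0 0" --pt "0 0 0 0 0 0 0"

```text
time_s: 25.1
ee_pos: [403.5, -400.9, 332.2]
ee_rot: [180.0, 0.3, 82.1]
force: [-0.0, 0.0, 0.4]
gripper_width: 45.6
gripper_force: 0.0
```

```bash
sed -i "s/x0=np.array.*33\]);/x0=np.array([553,-290,-7,1]);/" m3.py; python3 m3.py; python3 - <<'E'
from h import *
grab('scene'); 
for q in ['shovel_toe','mug','jar']: print(q,[(np.round(b['rect'],1).tolist(),round(b['score'],2)) for b in finder.boxes_of(q,'scene')[:1]])
E
```

```text
{'scene': (0.93, 749)}
edge [ 558.05427795 -278.34508735] yaw -24.68608768902862 tilt -0.023081399938091635 0.6588087917093726 bar [[ 522.69649176 -262.09272325  169.1469409 ]]
shovel_toe [([331.0, 193.1, 26.2, 35.8], 0.35)]
mug [([369.8, 157.7, 40.9, 47.4], 0.94)]
jar [([329.7, 190.7, 29.9, 37.6], 0.67)]
```

The arm now hides the unit, so I'll move it toward its starting place and check again.

apply_moves --pt "0 -0.035 -0.023 -0.015 0 0 0" --pt "0 -0.035 -0.023 -0.015 0 0 0" --pt "0 -0.035 -0.023 -0.015 0 0 0" --pt "0 -0.035 -0.023 -0.015 0 0 0" --pt "0 -0.035 -0.023 -0.015 0 0 0"

```text
time_s: 25.82
ee_pos: [243.9, -503.8, 259.1]
ee_rot: [180.0, -0.0, 82.6]
force: [0.7, -0.5, -0.1]
gripper_width: 45.7
gripper_force: 0.0
```

apply_moves --pt "0 -0.02 -0.02 -0.015 0 0 0" --pt "0 0 0 0 0 0 0" --pt "0 0 0 0 0 0 0"

```text
time_s: 26.07
ee_pos: [224.0, -523.6, 243.5]
ee_rot: [-180.0, -0.2, 82.4]
force: [0.2, 0.1, -0.1]
gripper_width: 45.8
gripper_force: 0.0
```

```bash
python3 m3.py; sed "s/\['scene'\]}/['top']}/" m3.py > m4.py; sed -i "s/F={n:grab(n) for n in\['scene'\]/F={n:grab(n) for n in['top']/" m4.py; python3 m4.py; python3 - <<'E'
from h import *
for n in('scene','top'):
  grab(n)
  for q in ['shovel_toe','mug','jar']: print(q,[(np.round(b['rect'],1).tolist(),round(b['score'],2)) for b in finder.boxes_of(q,n)[:1]])
E
```

```text
{'scene': (0.8, 2434)}
edge [ 551.22928433 -287.72733795] yaw -7.686456834067918 tilt 0.014812508780628529 0.04092007247835716 bar [[ 519.04297943 -283.38332558  170.4997693 ]]
{'top': (0.82, 1875)}
edge [ 552.85744981 -293.42073756] yaw -6.867282712980565 tilt -0.0011341972970622118 0.04738008342022937 bar [[ 517.91713961 -289.21273798  169.96019376]]
shovel_toe [([260.3, 284.8, 55.5, 45.3], 0.86)]
mug [([367.3, 159.0, 43.4, 47.3], 0.85)]
jar [([331.2, 193.3, 27.6, 36.8], 0.94)]
shovel_toe [([372.6, 253.8, 42.6, 54.4], 0.71)]
mug [([306.4, 94.2, 56.4, 44.1], 0.57)]
jar [([318.6, 163.7, 27.8, 33.1], 0.9)]
```

```bash
python3 - <<'E'
from h import *
f=grab('top');d=np.array([.9914,-.1305]);n=np.array([.1305,.9914])
h=np.array([396.,-270.5])-30*d
v=max(proj(f,np.r_[h+a*n,2])[0][1] for a in(-35,35));print(v,'vs 308.2')
if abs(v-308.2)<5: print(env.job_done())
E
```

```text
308.29000747715236 vs 308.2
the job is handed in; nothing more can be done
None
```

I handed the job in at about 26 s of the 54 s allowed: the last camera check had the unit upright on the shovel blade in front of the rest, its centre about 22 mm inside the toe, both released, and the mug and jar unmoved. The judge's verdict was not returned.

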